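# Reset the telescoping boom of a grow lamp

### The arm

A 6-joint arm with a two-finger parallel gripper is mounted at the origin on the work surface. World frame = base frame: x ahead of the robot, y to its left, z up, the work surface at z = 0. Lengths are in m, angles in degrees, forces in N, time in s.
With the tool pointing down it reaches from about 0.35 to 0.875 m from the base axis. Payload 4.2 kg.
Tool frame: the origin (TCP) lies midway between the tips of the shut fingers; the grasp point (between the pads) lies 19 mm behind it; z points along the fingers, y is the direction in which the jaws open and shut (so a half turn about z gives the same grasp; the last joint's range is limited). The gripper opens to 87 mm and grips with 3 to 60 N. Pads are 19 mm wide; open, the fingers measure 117 mm over their backs; the gripper's body (75 mm by 190 mm) begins 51 mm behind the grasp point.
Start: joints at [-52.047, 22.042, 0.453, 0, -68.411, -14.817], TCP at [0.246, -0.575, 0.223] pointing down, gripper open.
Joint ranges: [-179.83, 179.83], [-69.29, 118.12], [-61.27, 80.66], [-181.25, 117.63], [-171.15, -9.14], [-177.46, 177.46]. Speed limits (degrees/s): [159.86, 159.86, 180, 180, 180, 180].

### API

Orientations are given as a 3x3 rotation matrix whose columns are the frame's x, y, z axes.
In Python, from station import r gives the robot as it stands.
- The arm moves only by the tool play_rows, never from a script. Its argument "commands" is a list that holds one entry, the list of rows, each a list of 7 numbers: the shift along the world's x, y, z in m, then the turn, a rotation vector about the world's x, y, z in rad, then the closure, from 0 (fully open) to 1 (shut). A call has 1 to 5 rows; each row is the pose to reach, as a shift and turn from the pose commanded when the call began; what a row does not reach only later rows make up. A row lasts 1/10 s, in which the tool goes at most 50 mm and 8.59 degrees, less where a joint would pass 70% of its speed; a pose out of reach is approached as far as the arm can. A call with a gripper value outside its range is refused whole. The fingers move at their own pace and stop on an object; the grip force is fixed at half the most. Time passes only in rows, so rows that repeat a pose let the fingers close. It gives the time, the measured TCP pose, the force and the opening at its end, in the units of the state.
- r.sense(): the state, without advancing time (a new reading comes with each control period).
- r.capture(name): name is "scene" or "top"; returns a dict with "image" (400x640x3 uint8, red, green, blue), "range_z" (400x640 float32, m along the optical axis (not along the pixel's ray), 0 where there is no reading), "intrinsics" (3x3 intrinsics, pixels), "extrinsics" (4x4, takes a point from camera to world coordinates). Camera axes: x right, y up, looking along -z (the intrinsics and any distortion apply to the point x, -y, -z); pixel columns grow to the right and rows downward; lengths in m; the calibration is good to about 2 mm. A picture is of the moment at which its call begins.
- r.finish_job(): hands the job in, once; it reports no verdict.
The state is a dict: "time_s": time; "joints": joint angles; "joint_velocities": joint speeds; "effort": joint torques, N m; "tcp_pos": TCP position; "ee_rot": TCP orientation; "wrist_force": force on the tool from outside, world axes, zero at the start; "moment": the same for the moment, N m; "gripper_width": opening from 0.0 (shut) to 1.0 (fully open).
Only numpy, scipy, OpenCV 4.12 (cv2) and the standard library are available. Lean on these libraries where they do the work, as an engineer would, in place of code of your own. Each camera call takes 0.05 s, during which the arm holds its last target. There are 200 camera calls.

### The job

The grow lamp hangs between two pots. Press the red snap button on its boom flush and slide the white outer tube one hole along, so that the lamp stands over the pot with the seedlings and the button springs out again in the new hole. Feel for the click and do not force the tube against the button; then let go, and leave the pots and the test-tube rack where they are.

Things in the scene. Friction and masses are not known exactly. Their poses are not given: they have to be found in the camera images.
- stand: Lamp stand: dark base plate 170 x 150 x 12 mm, fixed to the bench; origin: centre of its underside, under the post. Its +y points along the level boom from post to lamp, +x to the side with the button. Black clamp block 50 mm wide and 46 long on the post, top 245 mm high; its knob reaches 60 mm to -x.
- snap_tip (a point): Tip of the red domed snap button, 10 mm thick, on the +x side of the boom, 140 mm from the post, 220 mm high. It sits in the fixed inner tube and stands 5 mm proud of the white square outer tube (25.4 x 25.4 mm) through a 12 mm hole. Axes as the stand's: pressed to -x. Nothing is in the way above or beside the tube within 70 mm along it.
- snap (a joint): How far the button is pressed, m: 0 fully out, 0.005 flush with the outer tube's face, about 0.0066 when it is trapped under the tube's 1.6 mm wall. Spring: 2 N when out, about 4 N under the wall. Held flush, its dome lets the tube's hole edge push it under when the tube is pulled along; not pressed, it blocks the tube.
- tube (a joint): How far the white outer tube, with the lamp, has slid outward (+y of the stand), m: about 0 at first, the button in the middle of three holes. The next holes lie equally far to either side, 30 to 50 mm off (not known closer). It takes 5 N to slide, 6 N more to get the button under the wall. In a hole it has 1 to 2 mm of play each way, then stops dead; the button bears 20 N (met at over 20 mm/s: more).
- lamp (a point): Centre of the round white lamp head (88 mm across, 22 mm thick), hung under the outer tube 195 mm beyond the middle hole; its underside is 169 mm above the bench. It moves with the outer tube, which runs from 62 mm behind the middle hole (towards the post) to 232 mm beyond it.
- seedling (a point): Centre, half-way up (29 mm), of the terracotta pot with green seedlings: 62 mm across, 58 mm tall, plants to about 100 mm. Loose on the bench, under the boom, about 40 mm to one side of the lamp along the boom (nearer to the post or farther out).
- bare (a point): Centre, half-way up (29 mm), of the black pot with bare soil and no plants: 62 mm across, 58 mm tall, loose, about 40 mm to the other side of the lamp.
- rack: White test-tube rack with six tubes, loose: 50 x 200 mm, 107 mm tall (plants in it to 130 mm); origin at the centre of its underside.
Not all that is in view belongs to the job. There is more than one size of the part that bears seedling; the job needs the larger.

How it is judged:
By the outcome, as a careful person would: the job done as asked, in the order asked, and still so for the second after the job is handed in, with the robot touching nothing.
It also fails if it takes over 35 s, if anything falls off the work surface, if the arm or the gripper's body presses on something with over 40 N, if the wrist force passes 120 N, or if a joint passes its speed limit or range.

## Working session

There is one attempt and no reset: what is moved stays moved. The work goes in short steps, Python scripts to look and compute and a tool call to move; the robot and the scene stay as the last step left them, time stands still between calls to the robot, and variables do not carry over. Pictures are saved under pics/ and viewed, about 8 in all and at most 12, crops included, and the job is handed in when it is done.

Besides the shell and the picture viewer there is one more tool, called after "Request:" by a JSON object that holds its "fn" and its "kwargs", one argument or row to a line. play_rows: Moves the arm, as the interface text tells. Its arguments: {"type":"object","properties":{"commands":{"type":"array","items":{"type":"array","items":{"type":"array","items":{"type":"number"}}}}},"required":["commands"]}

```bash
mkdir -p pics; ls; cat > h.py <<'E'
from station import r
import numpy as np, cv2
np.set_printoptions(precision=4,suppress=True)
def cap(n):
    c=r.capture(n); return c
def world(c,u,v,z=None):
    K=c["intrinsics"];d=z if z else c["range_z"][int(v),int(u)]
    p=np.array([(u-K[0,2])/K[0,0]*d,-(v-K[1,2])/K[1,1]*d,-d,1]); return (c["extrinsics"]@p)[:3]
def save(c,n): np.savez(""+n+".npz",**c); cv2.imwrite("pics/"+n+".png",c["image"][:,:,::-1])
E
python3 - <<'E'
from h import *
for n in("scene","top"):
    c=cap(n);save(c,n+"0");print(c["intrinsics"],c["extrinsics"],c.keys())
s=r.sense();print(s)
E
```

```text
pics
[[516.1698   0.     318.8469]
 [  0.     516.1698 202.0347]
 [  0.       0.       1.    ]] [[-0.2256 -0.588   0.7768  1.6196]
 [ 0.9741 -0.147   0.1717  0.1224]
 [ 0.0132  0.7954  0.6059  0.9866]
 [ 0.      0.      0.      1.    ]] dict_keys(['image', 'range_z', 'intrinsics', 'extrinsics'])
[[519.53     0.     325.9108]
 [  0.     519.53   195.2606]
 [  0.       0.       1.    ]] [[-0.029   0.9922 -0.1215  0.4024]
 [-0.9995 -0.0276  0.0134 -0.1044]
 [ 0.01    0.1218  0.9925  1.3691]
 [ 0.      0.      0.      1.    ]] dict_keys(['image', 'range_z', 'intrinsics', 'extrinsics'])
{'time_s': 0.1, 'joints': array([-52.0469,  22.0851,   0.3884,  -0.0248, -68.411 , -14.8154]), 'joint_velocities': array([-0.0369, -0.1227,  0.2223,  0.0874,  0.0618, -0.0519]), 'effort': array([ -0.0004, -39.1691,  18.7934,   4.2319,   0.0134,  -0.0001]), 'tcp_pos': array([ 0.2454, -0.5742,  0.2216]), 'ee_rot': array([[-0.9196, -0.3928, -0.0008],
       [-0.3928,  0.9196,  0.0017],
       [ 0.0001,  0.0019, -1.    ]]), 'wrist_force': array([-0.3761,  0.2681,  0.1623]), 'moment': array([ 0.0817, -0.0145, -0.0756]), 'gripper_width': 0.9983537868076375}
```

View pics/scene0.png

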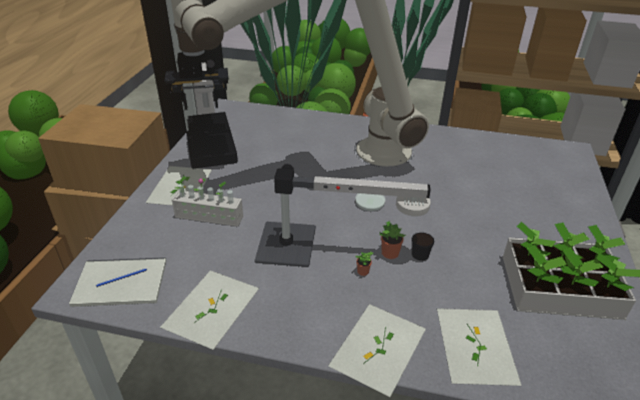

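View pics/top0.png

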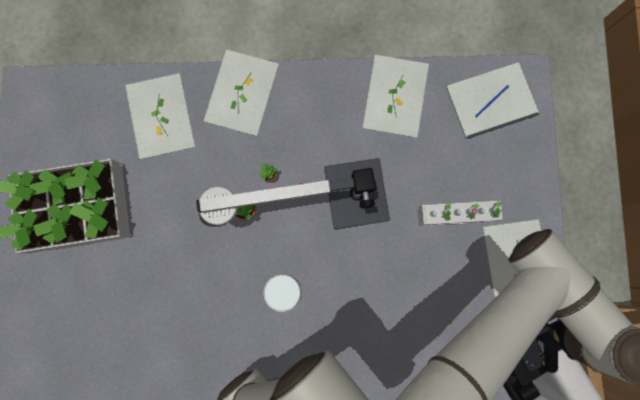

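The scene view shows the boom at (315–430, 187) and the red button at about (338,187). The lamp is at (414,203). There are two seedling pots: the larger at (391,240), under the boom, and a small one at (364,263), in front of it. The black bare pot is at (423,247). The larger pot under the boom on the post side of the lamp fits the description, so I'll confirm it with a crop and measure.

```bash
python3 - <<'E'
from h import *
im=cv2.imread("pics/scene0.png")[165:285,240:450]
im2=cv2.imread("pics/top0.png")[150:235,190:400]
a=cv2.resize(im,(800,457),interpolation=3)
cv2.imwrite("pics/crop1.png",a)
S=np.load("scene0.npz");T=np.load("top0.npz")
def blob(c,f,box):
    i=c["image"].astype(int);R,G,B=i[...,0],i[...,1],i[...,2];m=f(R,G,B)
    x0,y0,x1,y1=box;k=np.zeros_like(m);k[y0:y1,x0:x1]=1;m=m&k
    v,u=np.nonzero(m&(c["range_z"]>0));P=np.array([world(c,a,b) for a,b in zip(u,v)]);return u,v,P
red=lambda R,G,B:(R>G+50)&(R>B+50)
u,v,P=blob(S,red,(325,178,350,196));print("btn S",u.mean(),v.mean(),P.mean(0),len(u),P)
u,v,P=blob(T,red,(280,175,330,195));print("btn T",len(u)and(u.mean(),v.mean(),P.mean(0),len(u)))
wh=lambda R,G,B:(R>120)&(abs(R-B)<40)
u,v,P=blob(T,wh,(195,170,335,220));k=(P[:,2]>.222)&(P[:,2]<.25);P=P[k]
print("tube top z",np.median(P[:,2]),len(P));
d=cv2.fitLine(P[:,:2].astype(np.float32),cv2.DIST_HUBER,0,.01,.01).ravel();print("dir,pt",d,P.min(0),P.max(0))
for n,b,f in(("seedling",(378,235,406,262),lambda R,G,B:(R>G+25)&(R>B+25)),("bare",(411,233,436,262),lambda R,G,B:(R<60)&(G<60)&(B<60)),("small",(355,255,373,280),lambda R,G,B:(R>G+25)&(R>B+25))):
    u,v,P=blob(S,f,b);P=P[P[:,2]>.005];print(n,P.min(0),P.max(0),P.mean(0))
u,v,P=blob(T,lambda R,G,B:(R>-1),(340,150,385,220));k=P[:,2]>.23;print("clamp",P[k].min(0),P[k].max(0),P[k].mean(0))
E
```

```text
btn S 337.6666666666667 187.11111111111111 [ 0.5688 -0.0616  0.2234] 9 [[ 0.5702 -0.0632  0.2276]
 [ 0.5655 -0.0614  0.2246]
 [ 0.567  -0.0662  0.2217]
 [ 0.5711 -0.0629  0.2251]
 [ 0.57   -0.0605  0.2248]
 [ 0.565  -0.0588  0.2216]
 [ 0.5731 -0.0625  0.2235]
 [ 0.57   -0.0604  0.2217]
 [ 0.5671 -0.0584  0.2201]]
btn T (np.float64(300.0), np.float64(183.0), array([ 0.5717, -0.063 ,  0.2233]), 1)
tube top z 0.23211416100061988 1539
dir,pt [ 0.1246 -0.9922  0.5448  0.016 ] [ 0.5163 -0.1272  0.222 ] [0.5735 0.1602 0.2394]
seedling [0.5433 0.0601 0.0055] [0.5702 0.1173 0.0627] [0.5602 0.0893 0.0368]
bare [0.4916 0.1423 0.0051] [0.559  0.1996 0.0645] [0.5359 0.1702 0.0457]
small [0.6212 0.0059 0.0054] [0.6508 0.0462 0.0427] [0.6413 0.0284 0.0263]
clamp [ 0.5129 -0.2279  0.23  ] [ 0.599  -0.1515  0.2508] [ 0.5644 -0.1998  0.2412]
```

View pics/crop1.png

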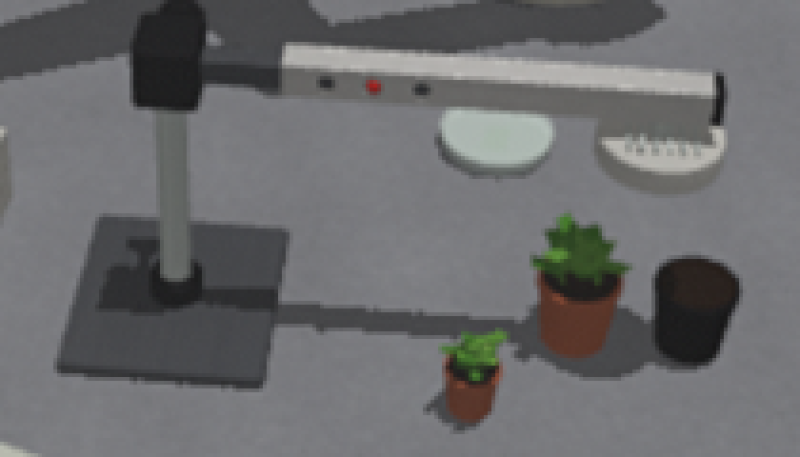

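The crop confirms it. The large terracotta seedling pot is nearer the post than the lamp, and the black pot is farther out, so the tube must slide inward, towards the post. The button is at crop (374,87) with holes at 326 and 421, about 32 mm apart. I'll lift, turn the jaws across the boom and go above the button.

Request:
{"fn": "play_rows", "kwargs": {
  "commands": [
    [[0,0,0.045,0,0,0.1436,0],[0.01,0.016,0.08,0,0,0.2872,0],[0.033,0.054,0.08,0,0,0.4308,0],[0.056,0.093,0.08,0,0,0.5744,0],[0.079,0.132,0.08,0,0,0.718,0]]
  ]
}}

```text
time_s: 0.6
tcp_pos: [0.3249, -0.4412, 0.3022]
ee_rot: [[-0.43, -0.903, -0.0], [-0.903, 0.43, 0.001], [-0.001, 0.0, -1.0]]
wrist_force: [0.5, -0.4, 0.1]
gripper_width: 1.002
```

Request:
{"fn": "play_rows", "kwargs": {
  "commands": [
    [[0.023,0.038,0,0,0,0.1435,0],[0.046,0.077,0,0,0,0.287,0],[0.069,0.115,0,0,0,0.4305,0],[0.092,0.154,0,0,0,0.574,0],[0.115,0.192,0,0,0,0.574,0]]
  ]
}}

```text
time_s: 1.1
tcp_pos: [0.4399, -0.2488, 0.3023]
ee_rot: [[0.127, -0.992, -0.0], [-0.992, -0.127, 0.0], [-0.0, 0.0, -1.0]]
wrist_force: [0.2, -0.7, 1.3]
gripper_width: 0.998
```

Request:
{"fn": "play_rows", "kwargs": {
  "commands": [
    [[0.023,0.038,0,0,0,0,0],[0.046,0.077,0,0,0,0,0],[0.069,0.115,0,0,0,0,0],[0.092,0.153,0,0,0,0,0],[0.1134,0.1863,0,0,0,0,0]]
  ]
}}

```text
time_s: 1.6
tcp_pos: [0.5535, -0.0623, 0.3022]
ee_rot: [[0.126, -0.992, -0.001], [-0.992, -0.126, 0.0], [-0.0, 0.001, -1.0]]
wrist_force: [0.3, -1.4, 0.3]
gripper_width: 1.0
```

Request:
{"fn": "play_rows", "kwargs": {
  "commands": [
    [[0,-0.0024,-0.03,0,0,0,0],[0,-0.0024,-0.065,0,0,0,0],[0,-0.0024,-0.09,0,0,0,0],[0,-0.0024,-0.101,0,0,0,0],[0,-0.0024,-0.101,0,0,0,0]]
  ]
}}

```text
time_s: 2.1
tcp_pos: [0.5521, -0.0669, 0.1999]
ee_rot: [[0.125, -0.992, -0.004], [-0.992, -0.125, -0.001], [0.0, 0.004, -1.0]]
wrist_force: [-0.3, 0.8, 0.5]
gripper_width: 0.996
```

```bash
python3 - <<'E'
from h import *
c=cap("scene");save(c,"scene1");t=cap("top");save(t,"top1")
a=cv2.resize(c["image"][120:220,260:440],(720,400),interpolation=3)
b=cv2.resize(t["image"][150:220,195:375],(720,280),interpolation=3)[:200]
cv2.imwrite("pics/crop2.png",np.vstack([a,b])[:,:,::-1]);s=r.sense();print(s["tcp_pos"],s["wrist_force"])
E
```

```text
[ 0.5538 -0.067   0.2027] [ 1.2919 -0.297   0.175 ]
```

View pics/crop2.png

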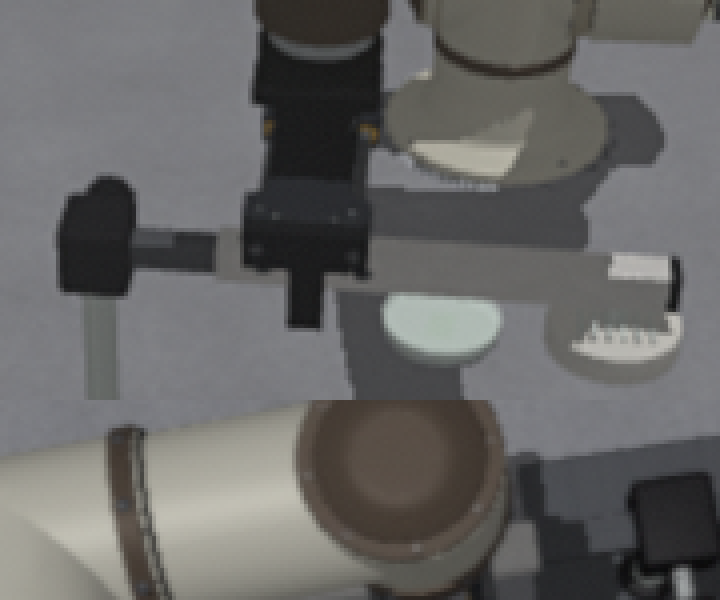

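The black finger at crop (305,295) is in front of the tube at the button, and the other finger is behind it. I'll correct 2 mm along the boom, then close.

Request:
{"fn": "play_rows", "kwargs": {
  "commands": [
    [[-0.0003,0.0022,0,0,0,0,0],[-0.0003,0.0022,0,0,0,0,0.3],[-0.0003,0.0022,0,0,0,0,0.5],[-0.0003,0.0022,0,0,0,0,0.7],[-0.0003,0.0022,0,0,0,0,1]]
  ]
}}

```text
time_s: 2.7
tcp_pos: [0.5528, -0.0646, 0.2018]
ee_rot: [[0.125, -0.992, 0.0], [-0.992, -0.125, 0.0], [-0.0, -0.0, -1.0]]
wrist_force: [-0.6, 0.3, -1.0]
gripper_width: 0.725
```

Request:
{"fn": "play_rows", "kwargs": {
  "commands": [
    [[0,0,0,0,0,0,1],[0,0,0,0,0,0,1],[0,0,0,0,0,0,1],[0,0,0,0,0,0,1],[0,0,0,0,0,0,1]]
  ]
}}

```text
time_s: 3.2
tcp_pos: [0.5561, -0.0641, 0.2017]
ee_rot: [[0.125, -0.992, 0.008], [-0.992, -0.125, 0.001], [0.0, -0.008, -1.0]]
wrist_force: [8.6, -0.8, -6.2]
gripper_width: 0.287
```

Request:
{"fn": "play_rows", "kwargs": {
  "commands": [
    [[0,0,0,0,0,0,1],[0,0,0,0,0,0,1]]
  ]
}}

```text
time_s: 3.4
tcp_pos: [0.5561, -0.0641, 0.2017]
ee_rot: [[0.125, -0.992, 0.008], [-0.992, -0.125, 0.001], [0.0, -0.008, -1.0]]
wrist_force: [8.5, 0.6, -5.3]
gripper_width: 0.288
```

The opening is 25.0 mm, which is the tube width, so the button is flush. I'll ease off the 3 mm sideways offset and start the slide inward along (0.125, -0.992).

Request:
{"fn": "play_rows", "kwargs": {
  "commands": [
    [[0.0025,0.0003,0,0,0,0,1],[0.0026,-0.001,0,0,0,0,1],[0.0028,-0.0025,0,0,0,0,1],[0.003,-0.004,0,0,0,0,1],[0.0032,-0.0055,0,0,0,0,1]]
  ]
}}

```text
time_s: 3.9
tcp_pos: [0.5565, -0.0678, 0.2017]
ee_rot: [[0.125, -0.992, 0.002], [-0.992, -0.125, 0.004], [-0.004, -0.003, -1.0]]
wrist_force: [0.3, 10.9, 0.9]
gripper_width: 0.29
```

Request:
{"fn": "play_rows", "kwargs": {
  "commands": [
    [[0.0002,-0.0015,0,0,0,0,1],[0.0004,-0.003,0,0,0,0,1],[0.0006,-0.0045,0,0,0,0,1],[0.0008,-0.006,0,0,0,0,1],[0.0009,-0.0075,0,0,0,0,1]]
  ]
}}

```text
time_s: 4.4
tcp_pos: [0.5575, -0.0756, 0.2017]
ee_rot: [[0.125, -0.992, 0.003], [-0.992, -0.125, 0.003], [-0.003, -0.003, -1.0]]
wrist_force: [0.9, 6.9, -1.2]
gripper_width: 0.287
```

The force peaked at about 11 N and fell to about 7 N, as expected when the button goes under. I'll check that the tube is really moving by comparing its end and the lamp.

```bash
cat > shift.py <<'E'
from h import *
import sys
# tube/lamp shift along boom: match outer-end patch of the scene image against scene1, scale via pixel->world
def shift(name):
    A=cv2.cvtColor(np.load("scene1.npz")["image"],cv2.COLOR_RGB2GRAY);c=cap("scene");save(c,name)
    B=cv2.cvtColor(c["image"],cv2.COLOR_RGB2GRAY)
    x0,y0,x1,y1=414,178,434,198   # black end cap
    up=8;P=cv2.resize(A[y0:y1,x0:x1],None,fx=up,fy=up,interpolation=2);Q=cv2.resize(B[y0-10:y1+6,x0-50:x1+8],None,fx=up,fy=up,interpolation=2)
    m=cv2.matchTemplate(Q,P,cv2.TM_CCOEFF_NORMED);_,q,_,l=cv2.minMaxLoc(m)
    du=l[0]/up-50;dv=l[1]/up-10
    K=c["intrinsics"];Ei=np.linalg.inv(c["extrinsics"]);b=np.array([-.1246,.9922,0])
    def px(p):
        k=Ei@np.append(p,1);return np.array([K[0,2]+K[0,0]*k[0]/-k[2],K[1,2]-K[1,1]*k[1]/-k[2]])
    e=np.array([.5534,-.0647,.22])+.232*b
    s=np.linspace(-.06,.01,701);pp=np.array([px(e+t*b)-px(e) for t in s])
    print("match",q,"px",du,dv,"tube shift mm",1e3*s[np.argmin(abs(pp[:,0]-du))]);return c
if __name__=="__main__":
    shift(sys.argv[1]);s=r.sense();print(s["time_s"],s["tcp_pos"],s["wrist_force"],s["gripper_width"])
E
python3 shift.py sc2
```

```text
match 0.9920134544372559 px -4.625 -0.375 tube shift mm -11.6
4.45 [ 0.5576 -0.0759  0.2017] [ 1.4439  4.0676 -0.2583] 0.29076143176452873
```

The tube moved 11.6 mm along with the tool, so there is no slip and it is sliding freely. I'll carry on, slower towards 30 mm.

Request:
{"fn": "play_rows", "kwargs": {
  "commands": [
    [[0.0002,-0.0015,0,0,0,0,1],[0.0004,-0.003,0,0,0,0,1],[0.0006,-0.0045,0,0,0,0,1],[0.0008,-0.006,0,0,0,0,1],[0.0009,-0.0075,0,0,0,0,1]]
  ]
}}

```text
time_s: 4.95
tcp_pos: [0.5585, -0.0831, 0.2017]
ee_rot: [[0.125, -0.992, 0.003], [-0.992, -0.125, 0.003], [-0.003, -0.003, -1.0]]
wrist_force: [1.8, 6.3, 0.6]
gripper_width: 0.288
```

Request:
{"fn": "play_rows", "kwargs": {
  "commands": [
    [[0.0002,-0.0015,0,0,0,0,1],[0.0004,-0.003,0,0,0,0,1],[0.0006,-0.0045,0,0,0,0,1],[0.0008,-0.006,0,0,0,0,1],[0.0009,-0.0075,0,0,0,0,1]]
  ]
}}

```text
time_s: 5.45
tcp_pos: [0.5595, -0.0908, 0.2017]
ee_rot: [[0.125, -0.992, 0.003], [-0.992, -0.125, 0.003], [-0.003, -0.003, -1.0]]
wrist_force: [2.2, 5.3, 0.1]
gripper_width: 0.293
```

Request:
{"fn": "play_rows", "kwargs": {
  "commands": [
    [[0.0001,-0.0008,0,0,0,0,1],[0.0002,-0.0016,0,0,0,0,1],[0.0003,-0.0024,0,0,0,0,1]]
  ]
}}

```text
time_s: 5.75
tcp_pos: [0.5598, -0.0941, 0.2017]
ee_rot: [[0.125, -0.992, 0.003], [-0.992, -0.125, 0.001], [-0.001, -0.003, -1.0]]
wrist_force: [2.6, 4.4, -1.2]
gripper_width: 0.287
```

Request:
{"fn": "play_rows", "kwargs": {
  "commands": [
    [[0.0001,-0.0008,0,0,0,0,1],[0.0002,-0.0016,0,0,0,0,1]]
  ]
}}

```text
time_s: 5.95
tcp_pos: [0.56, -0.0956, 0.2017]
ee_rot: [[0.125, -0.992, 0.003], [-0.992, -0.125, 0.002], [-0.001, -0.003, -1.0]]
wrist_force: [3.1, 5.9, -0.2]
gripper_width: 0.287
```

Request:
{"fn": "play_rows", "kwargs": {
  "commands": [
    [[0.0001,-0.0008,0,0,0,0,1],[0.0002,-0.0016,0,0,0,0,1]]
  ]
}}

```text
time_s: 6.15
tcp_pos: [0.5602, -0.0971, 0.2017]
ee_rot: [[0.125, -0.992, 0.003], [-0.992, -0.125, 0.002], [-0.002, -0.003, -1.0]]
wrist_force: [2.7, 6.8, 0.3]
gripper_width: 0.285
```

Request:
{"fn": "play_rows", "kwargs": {
  "commands": [
    [[0.0001,-0.0008,0,0,0,0,1],[0.0002,-0.0016,0,0,0,0,1]]
  ]
}}

```text
time_s: 6.35
tcp_pos: [0.5603, -0.0975, 0.2017]
ee_rot: [[0.125, -0.992, 0.002], [-0.992, -0.125, 0.004], [-0.004, -0.003, -1.0]]
wrist_force: [2.1, 12.6, 1.0]
gripper_width: 0.286
```

Request:
{"fn": "play_rows", "kwargs": {
  "commands": [
    [[0.0001,-0.0008,0,0,0,0,1],[0.0002,-0.0016,0,0,0,0,1]]
  ]
}}

```text
time_s: 6.55
tcp_pos: [0.5603, -0.0979, 0.2017]
ee_rot: [[0.125, -0.992, 0.002], [-0.992, -0.125, 0.006], [-0.005, -0.003, -1.0]]
wrist_force: [1.3, 16.0, 2.0]
gripper_width: 0.287
```

The force rose to 16 N and the tube stopped at about 33.5 mm, so it has clicked into the new hole. I'll back off the load and look.

Request:
{"fn": "play_rows", "kwargs": {
  "commands": [
    [[-0.0002,0.0015,0,0,0,0,1],[-0.0004,0.003,0,0,0,0,1],[-0.0004,0.003,0,0,0,0,1]]
  ]
}}

```text
time_s: 6.85
tcp_pos: [0.5603, -0.0976, 0.2017]
ee_rot: [[0.125, -0.992, 0.003], [-0.992, -0.125, 0.001], [-0.001, -0.003, -1.0]]
wrist_force: [3.4, 4.8, -0.9]
gripper_width: 0.292
```

```bash
python3 shift.py sc3; python3 - <<'E'
from h import *
im=cv2.imread("pics/sc3.png")[130:280,255:455];cv2.imwrite("pics/crop3.png",cv2.resize(im,(800,600),interpolation=3))
E
```

```text
match 0.9455875158309937 px -13.5 -0.875 tube shift mm -33.9
6.9 [ 0.5603 -0.0976  0.2017] [ 3.1719  4.9293 -1.1761] 0.28880644843634734
```

View pics/crop3.png

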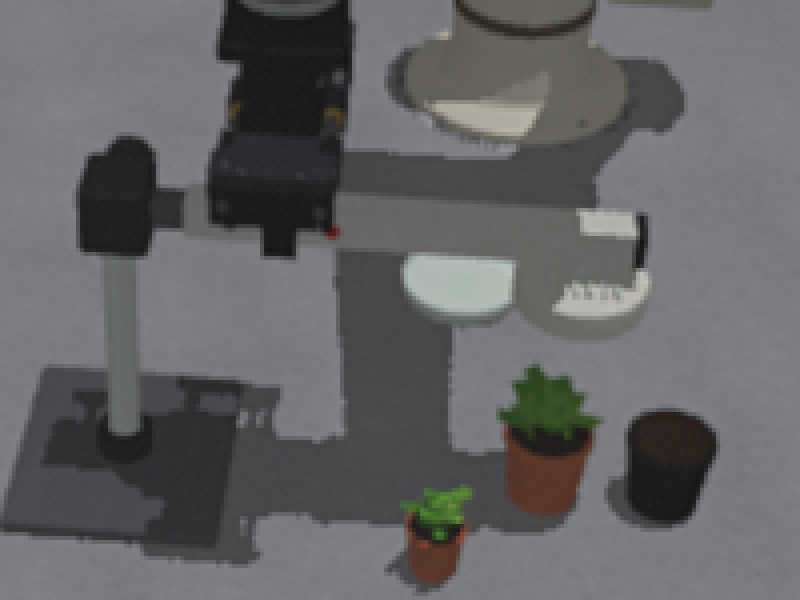

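The red button now shows at crop (334,232), beside the finger, and the pots have not moved. I'll take off the remaining load, open the jaws and go up.

Request:
{"fn": "play_rows", "kwargs": {
  "commands": [
    [[0.0005,0.0013,0,0,0,0,1],[0.0005,0.0013,0,0,0,0,0.6],[0.0005,0.0013,0,0,0,0,0.3],[0.0005,0.0013,0,0,0,0,0],[0.0005,0.0013,0,0,0,0,0]]
  ]
}}

```text
time_s: 7.4
tcp_pos: [0.559, -0.0975, 0.2014]
ee_rot: [[0.124, -0.992, -0.002], [-0.992, -0.124, -0.0], [0.0, 0.002, -1.0]]
wrist_force: [-0.5, -0.3, -0.0]
gripper_width: 0.566
```

Request:
{"fn": "play_rows", "kwargs": {
  "commands": [
    [[0,0,0,0,0,0,0],[0,0,0,0,0,0,0],[0,0,0,0,0,0,0]]
  ]
}}

```text
time_s: 7.7
tcp_pos: [0.5597, -0.0972, 0.2015]
ee_rot: [[0.125, -0.992, -0.0], [-0.992, -0.125, -0.0], [0.0, 0.0, -1.0]]
wrist_force: [0.2, -0.4, -0.0]
gripper_width: 0.846
```

Request:
{"fn": "play_rows", "kwargs": {
  "commands": [
    [[0,0,0,0,0,0,0],[0,0,0.03,0,0,0,0],[0,0,0.07,0,0,0,0],[-0.02,0,0.11,0,0,0,0],[-0.05,0,0.14,0,0,0,0]]
  ]
}}

```text
time_s: 8.2
tcp_pos: [0.5105, -0.0972, 0.3436]
ee_rot: [[0.125, -0.992, 0.002], [-0.992, -0.125, -0.001], [0.001, -0.002, -1.0]]
wrist_force: [0.4, -0.2, 0.7]
gripper_width: 1.005
```

Request:
{"fn": "play_rows", "kwargs": {
  "commands": [
    [[-0.03,0,0.02,0,0,0,0],[-0.06,0,0.04,0,0,0,0],[-0.08,0,0.05,0,0,0,0],[-0.08,0,0.05,0,0,0,0]]
  ]
}}

```text
time_s: 8.6
tcp_pos: [0.4284, -0.0974, 0.3946]
ee_rot: [[0.125, -0.992, 0.006], [-0.992, -0.125, 0.0], [0.0, -0.006, -1.0]]
wrist_force: [0.7, -0.3, -0.4]
gripper_width: 1.001
```

```bash
python3 shift.py sc4; python3 - <<'E'
from h import *
S=np.load("sc4.npz");O=np.load("scene0.npz")
im=cv2.imread("pics/sc4.png")[165:285,240:450];cv2.imwrite("pics/crop4.png",cv2.resize(im,(800,457),interpolation=3))
for c in(O,S):
    i=c["image"].astype(int);m=(i[...,0]>i[...,1]+50)&(i[...,0]>i[...,2]+50);m[:178]=0;m[196:]=0;m[:,:325]=0;m[:,350:]=0
    v,u=np.nonzero(m);P=np.array([world(c,a,b) for a,b in zip(u,v)]);print("btn",len(u),u.mean(),v.mean(),P.mean(0))
    for n,f,b in(("seed",(lambda R,G,B:(R>G+25)&(R>B+25)),(370,235,410,270)),("bare",(lambda R,G,B:(R<60)&(G<60)&(B<60)),(411,225,440,270)),("rack",(lambda R,G,B:(R>110)),(165,180,250,230))):
        x0,y0,x1,y1=b;k=f(*[i[y0:y1,x0:x1,j] for j in range(3)]);v,u=np.nonzero(k);print(n,u.mean()+x0,v.mean()+y0,len(u))
E
```

```text
match 0.9931025505065918 px -13.375 -1.0 tube shift mm -33.6
8.65 [ 0.4292 -0.0971  0.393 ] [-0.0917  0.7169  0.3816] 1.0034639075172034
btn 9 337.6666666666667 187.11111111111111 [ 0.5688 -0.0616  0.2234]
seed 389.78228782287823 249.53874538745387 271
bare 421.3058823529412 245.86274509803923 510
rack 205.33762200532385 205.78970718722272 2254
btn 9 337.6666666666667 187.11111111111111 [ 0.5687 -0.0616  0.2234]
seed 389.8560885608856 249.5830258302583 271
bare 421.29745596868884 245.8904109589041 511
rack 207.13788201847905 201.68550106609808 2814
```

View pics/crop4.png

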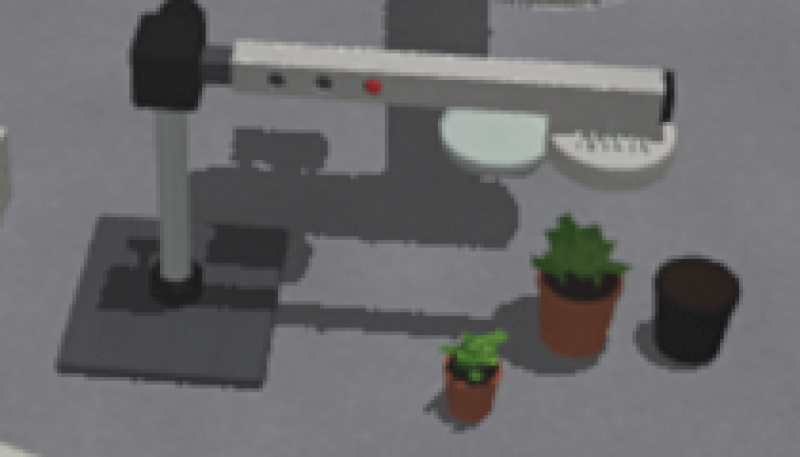

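The red button stands out at crop (374,87) in the outer hole, with the other two holes at 277 and 323. The lamp has moved to the seedling pot's side, and the pots have not moved. The rack's brighter-pixel count rose from 2254 to 2814, which fits the arm and its shadow having left that area. Handing in.

```bash
python3 -c "
from station import r
print(r.finish_job(), r.sense()['time_s'])"
```

```text
the job is handed in; nothing more can be done
the job is handed in; nothing more can be done
```

The lamp now stands over the pot with the larger seedlings, and the red button has sprung out in its new hole. I handed the job in at about 8.7 s of the 35 s allowed.

- **Slide:** I gripped the tube across the button to press it flush; the jaws stopped at 25.0 mm. I then slid the tube towards the post at 15 mm/s or less, slowing to 8 mm/s. At about 33.5 mm it stopped dead, with the force rising from about 6 N to 16 N, below the 20 N the button bears. I eased the load off, opened the jaws and moved clear.
- **Tube and button:** The last picture puts the tube 33.6 mm inward. The button has the same image position and visible size as before the job, and the other two holes are now on the post side. I did not pull the tube back to test the catch.
- **Pots and robot:** Both pots are within 0.1 pixel of where they started, and the robot was touching nothing.
- **Rack:** My rack check was inconclusive. The bright area moved by 2 to 4 pixels and grew, most likely because the arm and its shadow had left it. I did not view the rack again, but the arm passed well above it and felt no contact there.

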